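Hold a knife-rack bar against its backing plate for screwing

ROBOT

A 7-joint arm with a two-finger parallel gripper is mounted at the origin on the work surface; the furniture and walls round the work are solid. World frame = base frame: x ahead of the robot, y to its left, z up, the work surface at z = 0. Lengths are in m, angles in rad, forces in N, time in s.
With the tool pointing down it reaches from about 0.425 to 0.925 m from the base axis. Payload 6.8 kg.
Tool frame: the origin (TCP) lies at the very end of the fingers, on their centre line; the grasp point (between the pads) lies r.grip_depth behind it (r.grip_depth is the distance from the TCP to the grasp point, in m); z points along the fingers, y is the line along which they close (so a half turn about z gives the same grasp; the last joint's range is limited). The gripper opens to 88 mm and grips with 3 to 60 N. Pads are 20 mm wide; open, the fingers measure 115 mm over their backs; the gripper's body (75 mm by 178 mm) begins 61 mm behind the grasp point.
Start: joints at [-0.108, 0.477, 0.022, 1.555, -0.011, 1.109, -0.083], TCP at [0.675, 0, 0.223] pointing down, gripper open.
Joint ranges: [-2.96, 2.96], [-0.34, 2.1], [-1.41, 1.46], [0.24, 2.44], [-1.37, 4.51], [0.17, 1.92], [-2.96, 2.96]. Speed limits (rad/s): [2.39, 2.39, 3.14, 3.14, 3.14, 3.14, 3.14].

INTERFACE

Orientations are given as a unit quaternion [x, y, z, w].
In Python, from bench import readout, snapshot, workorder, nets, r gives the robot as it stands.
- The arm moves only by the tool play_rows, never from a script. Its argument "rows" is a list of rows, each a list of 3 entries, a list of its own where there are three numbers: the shift along the tool's x, y, z in mm, then the turn about the tool's z in degrees, then the opening, from 0 (shut) to 1 (fully open). A call has 1 to 12 rows; each row shifts and turns the commanded pose from where the row before left it, along the tool's axes as they then stand; what a row does not reach is not made up. A row lasts 1/8 s, in which the tool goes at most 62.5 mm and 10.7 degrees, less where a joint would pass 70% of its speed; a pose out of reach is approached as far as the arm can. A call is refused whole if a number of a shift passes 62.5 or a number of a turn 10.7, either way. A call with a gripper value outside its range is refused whole. The fingers move at their own pace and stop on an object; "squeeze" is the grip in N (left out, the last holds). Time passes only in rows, so rows that do not move let the fingers close. It gives the time, the measured TCP pose, the force, the opening and the grip force at its end, in the units of the state.
- readout.get_state(): the state, without advancing time (a new reading comes with each control period).
- snapshot(name): name is "scene" or "side" or "wrist"; returns a dict with "color" (400x640x3 uint8, red, green, blue), "vfov" (degrees; the focal length in pixels is half the picture's height over the tangent of half this angle, whatever the lens; pixels are square), "cx", "cy" (the principal point, pixels), "origin" and "attitude" of the camera in the world; the wrist camera has in their place "hand_eye" (4x4, takes a point from camera to tool coordinates, whose origin is the TCP and whose axes are the flange's). Camera axes: x right, y down, z forward; pixel columns grow to the right and rows downward; lengths in m; the calibration is good to about 2 mm. A picture is of the moment at which its call begins: read the wrist's pose just before it. There is no depth.
- workorder.sign_off(): hands the job in; it is judged then, once.
Trained networks look in the newest picture that a camera, given by its name, has taken for a name from the list of things; names that differ only in an ending like _2 or _b are one class to them, and where a whole thing is asked for, a point or a joint stands for the part that bears it (a point fixed in the world has none). Each returns a list of dicts, best first, with "confidence" (0 to 1); they miss things now and then, are a little off and sometimes report something else, mostly with a low value. They report only what shows in the picture. A call takes as long as a camera call. They do not tell look-alikes from the thing itself.
- nets.look_for(query, camera): "point" ([column, row] in pixels, amid what is visible of it).
- nets.regions_of(query, camera): "pixels" (400x640 bool, what is visible of it) and "point" ([column, row] in pixels, amid what is visible of it).
- nets.place_of(query, camera): "point" ([column, row] in pixels: a listed point, or the origin of a listed thing).
The state is a dict: "clock": time; "joint_pos": joint angles; "qvel": joint speeds; "joint_efforts": joint torques, N m; "ee_pos": TCP position; "ee_rot": TCP orientation; "ft_force": force on the tool from outside, world axes, zero at the start; "ft_torque": the same for the moment, N m; "width": finger opening in m; "grip_force": force on a finger pad.
Only numpy, scipy, OpenCV 4.12 (cv2) and the standard library are available. Lean on these libraries where they do the work, as an engineer would, in place of code of your own. Each camera call takes 0.05 s, during which the arm holds its last target. There are 200 camera calls.

TASK

Lift the canister off the wooden assembly jig by its handle and set it down upright on the table beside the jig, without tipping or dropping it. Then lay the dark wooden knife-rack bar on the jig's bed and press it flat and centred against the sprung steel plate with a steady push of about 10 N, so that the red pointers stand in the green marks, never driving the plate to its rear stop. Keep that push for a few seconds and finish while still holding the bar there, so that the cook can drive the screws from behind; leave the other things on the table alone.

Things in the scene. Friction and masses are not known exactly. Their poses are not given: they have to be found in the camera images.
- jig: assembly jig fixed to the table: light wooden board 225 (x) x 150 (y) x 14 mm. Origin at table height under the middle of the clear bed; the board spans x = -82 to +142 mm. +x points from its open front (robot's side) to the sprung steel plate, y runs along the plate. Two aluminium uprights with springs stand behind the plate, to 70 mm above the table
- plate (a joint): how far the steel plate is pushed back along the jig's +x, m: 0 at rest, rear stop at 0.022. Springs give 1 N per mm (0.010 = 10 N). A red pointer at each side of the plate's foot moves with it over a white strip on the bed and is in the green mark from 0.006 to 0.014 (6 to 14 N)
- plate_face (a point): centre of the lower edge of the plate's front face, level with the bed's top, moving with the plate (at rest 70 mm along x from the jig's origin, 14 mm above the table); axes as the jig's. The plate is upright, 120 mm wide, 10 mm thick; its top is 56 mm above the bed
- bar: dark wooden knife-rack bar with a thin steel strip on top, lying loose on the table: 30 mm (its x) x 110 mm (its y) x 40 mm high, 0.10 to 0.20 kg. Origin under its centre. Both long faces are alike; either may go to the plate
- canister: open round metal canister with a fixed arched handle, standing on the jig's bed: 84 mm wide at the rim, 70 mm high to the rim, about 0.2 to 0.35 kg; origin under its centre, z up its axis. The handle arches over it along its y to 115 mm above its foot
- canister_grip (a point): middle of the black round grip on top of the canister's handle: 13 mm thick, 50 mm long along the canister's y, its centre 108 mm above the canister's foot; 31 mm clear below it to the rim; axes as the canister's
- dough_press: cream folding dough press, 95 x 141 x 15 mm; origin under its centre; a bystander, leave it alone
- stamp: white plunger stamp, 46 mm wide, 43 mm high; origin under its centre; a bystander, leave it alone
- green_cake: dark green rice cake, 44 x 53 x 22 mm; origin under its centre; a bystander, leave it alone
- pumpkin_a: purple pumpkin-shaped rice cake with a green leaf, 48 mm wide, 40 mm high; origin under its centre; a bystander, leave it alone
- pumpkin_b: another purple pumpkin-shaped rice cake, 47 mm wide, 40 mm high; origin under its centre; a bystander, leave it alone
Mind the look-alikes: they are no part of the job. Several things have the shape of the bar; the one meant has the colours described above.

How it is judged:
On the way, in this order (a step that is already met when the one before it is completed fails the run):
1. the canister is lifted clear of the jig in the gripper (z of canister in the frame of jig above 0.035 m and contact force between the fingers and canister above 1 N), for 0.1 s.
2. the canister stands upright on the table beside the jig, let go (height (world z) of canister between -0.006 and 0.006 m and angle between canister's own z axis and vertical below 0.1 rad and linear speed of canister below 0.02 m/s and contact force between canister and jig below 0.05 N and contact force between the fingers and canister below 0.05 N and horizontal distance between canister and jig below 0.4 m), for 0.2 s.
3. the bar lies on the bed and is pressed flat and centred against the plate with 6 to 14 N for 2 s (value of joint plate between 0.006 and 0.014 m and contact force between bar and plate between 5 and 15.5 N and x of bar in the frame of plate_face between -0.019 and -0.012 m and y of bar in the frame of plate_face between -0.015 and 0.015 m and z of bar in the frame of plate_face between -0.004 and 0.005 m and angle between the x axis of bar and the x axis of plate_face, either way round below 0.05 rad and angle between bar's own z axis and vertical below 0.08 rad and contact force between any of the fingers, the arm and bar above 3 N), for 2 s.
At the end, for the whole second after the job is handed in: Robot still pushing: bar on the bed (5 mm), long face on the plate (4 mm, 0.05 rad), centred within 15 mm, plate pushed back 6 to 14 mm (6 to 14 N). Canister upright on the table (6 mm), let go, clear of the jig but within 0.40 m of its origin (all of step 2 and all of step 3); the arm keeps its last pose, push and grip.
It fails at once if the plate is driven close to its rear stop (more than 19 mm) (value of joint plate above 0.019 m).
It fails at once if the canister is tipped by more than 0.5 rad (angle between canister's own z axis and vertical above 0.5 rad).
It fails at once if the canister is dropped: in free fall more than 35 mm above the table (height (world z) of canister above 0.035 m and contact force between canister and anything else below 0.01 N).
It fails at once if a bystander is moved by more than 30 mm (distance of any of dough_press, stamp, green_cake, pumpkin_a, pumpkin_b from where it was at the start of the episode above 0.03 m).
It also fails if it takes over 67 s, if anything falls off the work surface, if the arm or the gripper's body presses on something with over 40 N, if the wrist force passes 120 N, or if a joint passes its speed limit or range.

## Working session

There is one attempt and no reset: what is moved stays moved. The work goes in short steps, Python scripts to look and compute and a tool call to move; the robot and the scene stay as the last step left them, time stands still between calls to the robot, and variables do not carry over. Pictures are saved under pics/ and viewed, at most 14 in all, crops included, and the job is handed in when it is done.

Besides the shell and the picture viewer there is one more tool, called after "Request:" as name(argument=value, ...) on one line, values as JSON. play_rows: Moves the arm, as the interface text tells. Its arguments: {"type":"object","properties":{"rows":{"type":"array","items":{"type":"array"}},"squeeze":{"type":"number"}},"required":["rows"]}

```bash
mkdir -p pics
cat > h.py <<'E'
import numpy as np, cv2
from scipy.spatial.transform import Rotation as R
from bench import readout, snapshot, workorder, nets, r
def cam(name):
    st=readout.get_state(); s=snapshot(name)
    h,w=s["color"].shape[:2]; f=h/2/np.tan(np.radians(s["vfov"])/2)
    if "hand_eye" in s:
        T=np.eye(4);T[:3,:3]=R.from_quat(st["ee_rot"]).as_matrix();T[:3,3]=st["ee_pos"]
        M=T@np.array(s["hand_eye"]);o=M[:3,3];A=M[:3,:3]
    else:
        o=np.array(s["origin"]);a=np.array(s["attitude"]);A=a if a.shape==(3,3) else R.from_quat(a).as_matrix()
    return s,(f,s["cx"],s["cy"],o,A)
def ray(c,p):
    f,cx,cy,o,A=c; d=A@np.array([(p[0]-cx)/f,(p[1]-cy)/f,1]); return o,d/np.linalg.norm(d)
def at_z(c,p,z):
    o,d=ray(c,p); return o+d*(z-o[2])/d[2]
def proj(c,X):
    f,cx,cy,o,A=c; q=(np.asarray(X)-o)@A; return np.array([q[0]/q[2]*f+cx,q[1]/q[2]*f+cy])
def tri(obs):
    M=np.zeros((3,3));b=np.zeros(3)
    for c,p in obs:
        o,d=ray(c,p);P=np.eye(3)-np.outer(d,d);M+=P;b+=P@o
    return np.linalg.solve(M,b)
def save(s,n): cv2.imwrite("pics/"+n,s["color"][:,:,::-1])
E
python3 - <<'E'
from h import *
np.set_printoptions(precision=4,suppress=True)
st=readout.get_state();print(st,r.grip_depth)
C={}
for n in ["scene","side","wrist"]:
    s,c=cam(n);C[n]=c;save(s,n+"0.png");print(n,c)
    for q in ["jig","plate_face","bar","canister","canister_grip"]:
        print(n,q,[(np.round(d["point"],1).tolist(),round(float(d["confidence"]),2)) for d in nets.place_of(q,n)])
E
```

```text
{'clock': 0.0, 'joint_pos': array([-0.1081,  0.4778,  0.0223,  1.5564, -0.0115,  1.1093, -0.0831]), 'qvel': array([ 0.0014,  0.0003,  0.0024,  0.001 , -0.0007,  0.0002,  0.0004]), 'joint_efforts': array([ -0.0013, -58.2852,   1.5339, -27.2607,  -0.0543,   0.0169,
         0.0002]), 'ee_pos': array([ 0.6744, -0.    ,  0.2217]), 'ee_rot': array([ 0.7071,  0.7071, -0.0007, -0.0006]), 'ft_force': array([-0.3494, -0.5806, -0.1543]), 'ft_torque': array([-0.0028, -0.0296,  0.034 ]), 'grip_force': 0.0, 'width': 0.08799031433266122} 0.0187
scene (np.float64(374.86811268152906), 322.9794111224696, 199.79036089607604, array([-0.55  , -0.6153,  0.6417]), array([[ 0.5529, -0.3482,  0.757 ],
       [-0.8331, -0.2116,  0.5111],
       [-0.0178, -0.9132, -0.4071]]))
scene jig [([372.5, 228.9], 0.73)]
scene plate_face [([383.3, 213.1], 0.79)]
scene bar [([207.6, 225.5], 0.62), ([270.0, 206.0], 0.43)]
scene canister [([370.8, 225.0], 0.96)]
scene canister_grip [([375.5, 197.6], 0.81), ([375.2, 225.1], 0.75)]
side (np.float64(457.20311229095904), 327.59185436999917, 205.0589852877525, array([0.1924, 1.2216, 0.7115]), array([[-0.977 , -0.0822,  0.1969],
       [-0.2129,  0.4375, -0.8737],
       [-0.0143, -0.8955, -0.4449]]))
side jig [([312.1, 213.1], 0.91), ([339.7, 312.5], 0.36)]
side plate_face [([294.4, 212.8], 0.55)]
side bar [([394.8, 335.2], 0.74), ([299.1, 297.0], 0.62)]
side canister [([314.4, 208.6], 0.74)]
side canister_grip [([311.0, 183.2], 0.94)]
wrist (np.float64(347.54760435455603), 318.0626501550856, 198.56603974094682, array([0.675 , 0.0811, 0.3844]), array([[ 1.    ,  0.0003, -0.0001],
       [ 0.0003, -0.9557, -0.2945],
       [-0.0001,  0.2945, -0.9557]]))
wrist jig []
wrist plate_face [([252.1, 248.3], 0.81)]
wrist bar []
wrist canister [([200.3, 244.6], 0.86), ([159.3, 296.5], 0.31)]
wrist canister_grip [([157.7, 297.7], 0.95)]
```

View pics/scene0.png

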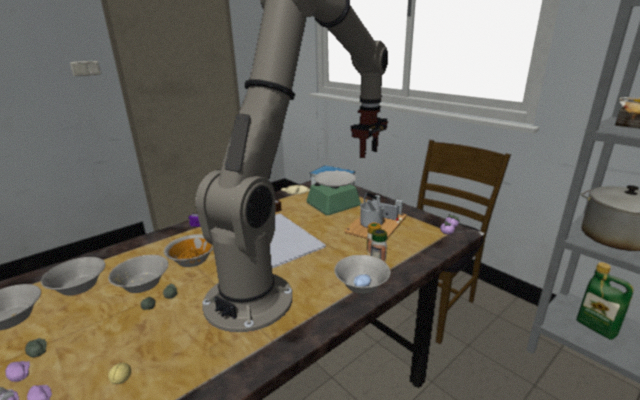

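View pics/side0.png

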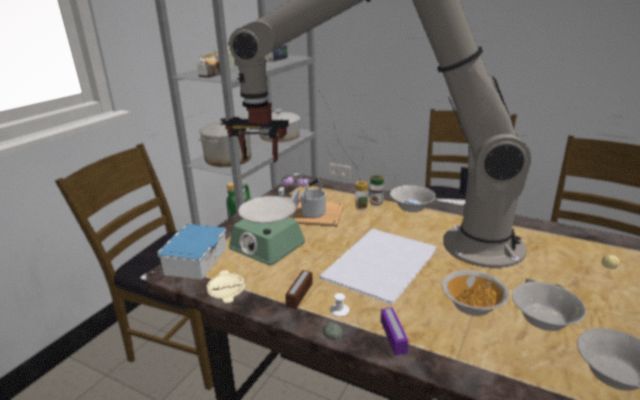

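The scene view shows the jig and canister at about (375,215), behind the arm. In the side view the dark bar is at (299,289), the purple look-alike at (395,330), the canister at (313,203) and a green scale at (267,235).

Run:
```python
from h import *
np.set_printoptions(precision=4,suppress=True)
C={n:cam(n)[1] for n in ["scene","side","wrist"]}
print("grip",tri([(C["scene"],(375.5,197.6)),(C["side"],(311,183.2)),(C["wrist"],(157.7,297.7))]))
print("grip w/side",tri([(C["side"],(311,183.2)),(C["wrist"],(157.7,297.7))]))
print("can",at_z(C["wrist"],(200.3,244.6),.014),at_z(C["side"],(314.4,208.6),.014),at_z(C["scene"],(370.8,225),.014))
print("plate",at_z(C["wrist"],(252.1,248.3),.014),at_z(C["side"],(294.4,212.8),.014),at_z(C["scene"],(383.3,213.1),.014))
print("jig",at_z(C["side"],(312.1,213.1),0),at_z(C["scene"],(372.5,228.9),0))
print("bar",at_z(C["side"],(299.1,297),0),at_z(C["scene"],(270,206),0))
for n in ["dough_press","stamp","green_cake","pumpkin_a"]:
    for d in nets.place_of(n,"side")[:3]: print(n,d["confidence"],d["point"],at_z(C["side"],d["point"],0))
m=[d for d in nets.regions_of("bar","side")]
for d in m:
    ys,xs=np.nonzero(d["pixels"]);print("bar",d["confidence"],d["point"],xs.min(),xs.max(),ys.min(),ys.max())
```

```text
grip [ 0.5389 -0.0957  0.1158]
grip w/side [ 0.5388 -0.0873  0.1215]
can [ 0.5381 -0.0891  0.014 ] [ 0.5393 -0.1137  0.014 ] [ 0.5222 -0.0944  0.014 ]
plate [ 0.598  -0.0938  0.014 ] [ 0.5973 -0.0713  0.014 ] [ 0.6328 -0.0909  0.014 ]
jig [ 0.5458 -0.1063  0.    ] [ 0.5227 -0.1014  0.    ]
bar [0.4675 0.3409 0.    ] [0.4792 0.3409 0.    ]
dough_press 0.85 [227.7, 289.7] [0.6552 0.3477 0.    ]
stamp 0.58 [340.7, 309.8] [0.3566 0.3688 0.    ]
green_cake 0.78 [329.3, 333.8] [0.366  0.4548 0.    ]
pumpkin_a 0.72 [224.6, 289.6] [0.6632 0.3489 0.    ]
pumpkin_a 0.56 [302.2, 185.5] [ 0.639  -0.3224  0.    ]
pumpkin_a 0.49 [286.4, 184.5] [ 0.7016 -0.3205  0.    ]
bar 0.72 [394.2, 332.8] 379 408 308 355
bar 0.65 [300.1, 289.4] 285 312 270 309
```

View pics/wrist0.png

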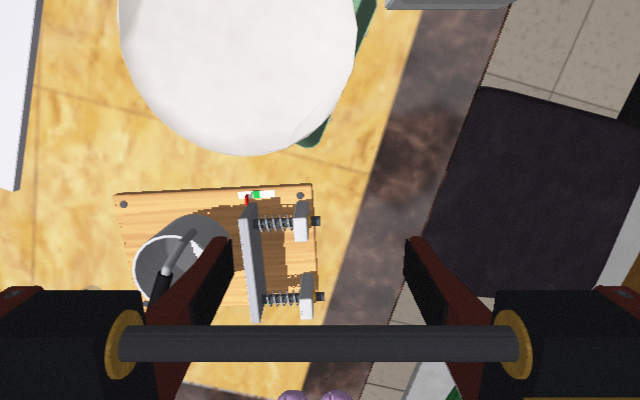

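The wrist view shows the jig board from (115,190) to (310,320), the plate at x≈252 and the canister at (185,260), with its black grip near (160,290). I'll move above the jig for a better view.

Request:
play_rows(rows=[[[-10,-30,-10],0,1],[[-10,-30,-10],0,1],[[-10,-30,-10],0,1],[[-10,-25,-10],0,1],[[0,0,0],0,1],[[0,0,0],0,1]])

```text
clock: 2.05
ee_pos: [0.5607, -0.0395, 0.2626]
ee_rot: [0.707, 0.707, 0.0, 0.0]
ft_force: [0.1, -0.1, -0.0]
width: 0.0878
grip_force: 0.0
```

Run:
```python
from h import *
np.set_printoptions(precision=4,suppress=True)
s,c=cam("wrist");save(s,"wrist1.png")
sd=cam("side")[1]
print(readout.get_state()["ee_pos"],r.grip_depth)
for q,z in [("jig",0),("plate_face",.014),("canister",.014),("canister_grip",.122)]:
    for n,cc in [("wrist",c),("side",sd)]:
        for d in nets.place_of(q,n)[:2]: print(n,q,round(float(d["confidence"]),2),np.round(d["point"],1),at_z(cc,d["point"],z))
```

```text
[ 0.5606 -0.0393  0.2622] 0.0187
side jig 0.9 [313.2 212. ] [ 0.5441 -0.1149  0.    ]
wrist plate_face 0.62 [347.  205.4] [ 0.5968 -0.0937  0.014 ]
side plate_face 0.71 [300.7 181.6] [ 0.6455 -0.3266  0.014 ]
side plate_face 0.58 [295. 212.] [ 0.5969 -0.0773  0.014 ]
wrist canister 0.84 [298.2 202.6] [ 0.5362 -0.0901  0.014 ]
side canister 0.78 [310.3 209.4] [ 0.5514 -0.1053  0.014 ]
wrist canister_grip 0.92 [293.6 238.2] [ 0.5377 -0.0907  0.122 ]
wrist canister_grip 0.64 [346.  204.3] [ 0.5863 -0.057   0.122 ]
side canister_grip 0.61 [314.5 183.5] [ 0.5277 -0.0801  0.122 ]
```

View pics/wrist1.png

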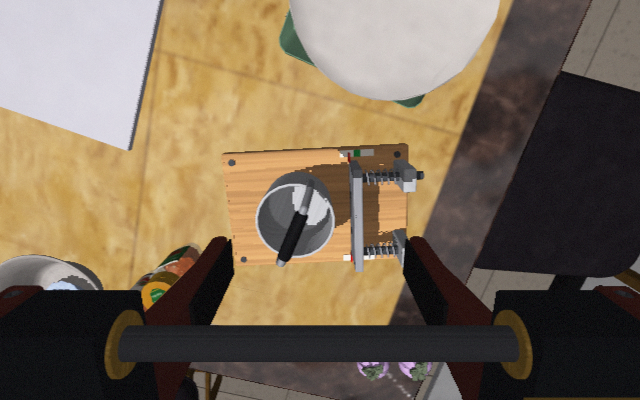

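The view from above shows the board corners at (223,154), (408,144) and (235,267). The canister rim is centred near (296,218), and the black grip runs from (304,212) to (281,262). The area up-left of the jig, around (200,110), is clear.

Run:
```python
from h import *
np.set_printoptions(precision=4,suppress=True)
s,c=cam("wrist")
g=[d["point"] for d in nets.place_of("canister_grip","wrist")];
im=s["color"].astype(int)
m=(im.max(2)<45);m[:185]=0;m[272:]=0;m[:,:265]=0;m[:,325:]=0
n,l,stt,ce=cv2.connectedComponentsWithStats(m.astype(np.uint8))
for i in range(1,n):
    if stt[i,4]>60:
        ys,xs=np.nonzero(l==i);P=np.array([at_z(c,p,.122)[:2] for p in zip(xs,ys)])
        mu=P.mean(0);w,v=np.linalg.eigh(np.cov((P-mu).T));print("grip blob",stt[i],mu,np.degrees(np.arctan2(v[1,1],v[0,1])),4*np.sqrt(w))
K=[at_z(c,p,.014) for p in [(223,154),(408,144),(235,267)]]
print(K,np.degrees(np.arctan2(*(K[1]-K[0])[[1,0]])),np.degrees(np.arctan2(*(K[0]-K[2])[[1,0]])),np.linalg.norm(K[1]-K[0]),np.linalg.norm(K[0]-K[2]))
# plate top edge
t=[at_z(c,p,.07) for p in [(351,160),(356,270)]];print("plate top",t)
for X in [(.45,.07,0),(.45,.07,.115),(.492,.07,0),(.45,.112,0),(.408,.07,0)]: print(X,proj(c,X))
```

```text
grip blob [279 211  29  50 645] [ 0.5361 -0.0892] 68.18193629809022 [0.0142 0.0574]
[array([ 0.447, -0.03 ,  0.014]), array([ 0.6659, -0.018 ,  0.014 ]), array([ 0.4508, -0.1795,  0.014 ])] 3.125026034723138 91.4486890097515 0.21922545714776923 0.1496316256710749
plate top [array([ 0.5939, -0.0264,  0.07  ]), array([ 0.6032, -0.1531,  0.07  ])]
(0.45, 0.07, 0) [221.8176  64.9524]
(0.45, 0.07, 0.115) [184.907  54.806]
(0.492, 0.07, 0) [258.5911  64.9651]
(0.45, 0.112, 0) [218.735   24.3798]
(0.408, 0.07, 0) [185.0466  64.9397]
```

Request:
play_rows(rows=[[[-17,-8,10],0,1],[[-17,-8,15],0,1],[[-17,-8,15],0,1],[[0,0,20],7.5,1],[[0,0,20],7.5,1],[[0,0,15],7,1],[[0,0,0],0,1],[[0,0,0],0,1]])

```text
clock: 3.65
ee_pos: [0.5359, -0.0916, 0.1678]
ee_rot: [0.829, 0.56, 0.0, 0.0]
ft_force: [0.5, 0.2, 0.9]
width: 0.0881
grip_force: 0.0
```

Run:
```python
from h import *
np.set_printoptions(precision=4,suppress=True)
s,c=cam("wrist");save(s,"wrist2.png");st=readout.get_state()
print(st["ee_pos"],R.from_quat(st["ee_rot"]).as_matrix())
for d in nets.place_of("canister_grip","wrist")[:2]: print(d["confidence"],d["point"],at_z(c,d["point"],.122))
# project where tcp axis is
```

```text
[ 0.5362 -0.0915  0.1681] [[ 0.3733  0.9277  0.0008]
 [ 0.9277 -0.3733 -0.0001]
 [ 0.0002  0.0008 -1.    ]]
0.94 [319.0, 216.0] [ 0.5385 -0.0868  0.122 ]
```

View pics/wrist2.png

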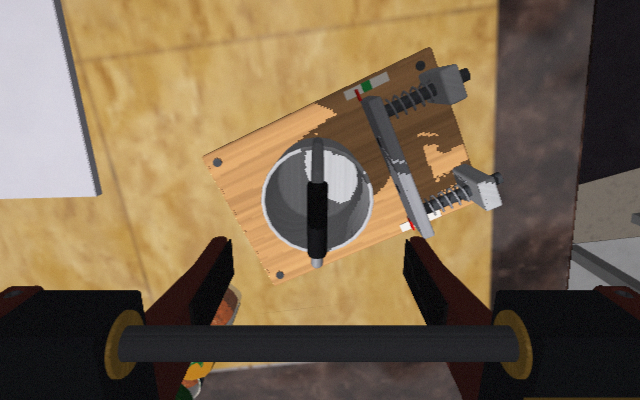

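The handle stands vertical in the picture at column 318, midway between the fingers. Now I'll descend and grip.

Request:
play_rows(rows=[[[1,0,20],0,1],[[1,0,20],0,1],[[1,0,15],0,1],[[0,0,9],0,1],[[0,0,0],0,0],[[0,0,0],0,0],[[0,0,0],0,0],[[0,0,0],0,0],[[0,0,0],0,0],[[0,0,0],0,0]], squeeze=30)

```text
clock: 5.0
ee_pos: [0.5372, -0.0882, 0.1037]
ee_rot: [0.829, 0.559, 0.0, 0.0]
ft_force: [0.6, -0.3, 0.5]
width: 0.0311
grip_force: 0.0
```

Request:
play_rows(rows=[[[0,0,0],0,0],[[0,0,0],0,0],[[0,0,0],0,0],[[0,0,0],0,0],[[0,0,0],0,0]], squeeze=30)

```text
clock: 5.62
ee_pos: [0.537, -0.0882, 0.1036]
ee_rot: [0.829, 0.559, -0.0, -0.0]
ft_force: [-1.1, -0.0, 0.5]
width: 0.0121
grip_force: 30.0
```

Request:
play_rows(rows=[[[0,0,-5],0,0],[[0,0,-12],0,0],[[0,0,-15],0,0],[[0,0,-15],0,0],[[0,0,-10],0,0],[[0,0,-5],0,0],[[0,0,0],0,0]])

```text
clock: 6.5
ee_pos: [0.5372, -0.0882, 0.1659]
ee_rot: [0.829, 0.559, 0.0, 0.0]
ft_force: [-0.2, 0.2, -2.3]
width: 0.0122
grip_force: 30.0
```

Request:
play_rows(rows=[[[6,-8,0],0,0],[[12,-15,0],0,0],[[16,-20,0],0,0],[[16,-20,0],0,0],[[16,-20,0],0,0],[[16,-20,0],0,0],[[14,-17,0],0,0],[[12,-13,0],0,0],[[6,-7,0],0,0],[[0,0,0],0,0],[[0,0,0],0,0]])

```text
clock: 7.88
ee_pos: [0.4502, 0.0694, 0.1656]
ee_rot: [0.829, 0.559, -0.0, 0.0]
ft_force: [0.5, -1.4, -1.7]
width: 0.0119
grip_force: 30.0
```

Lifted (about 2.3 N) and carried across. I'll take one look from the side before lowering it.

Run:
```python
from h import *
np.set_printoptions(precision=4,suppress=True)
s,c=cam("side")
cv2.imwrite("pics/side1.png",cv2.resize(s["color"][100:350,200:450,::-1],(600,600)))
s,c=cam("wrist")
d=nets.place_of("canister","wrist")
for e in d: print(e["confidence"],at_z(c,e["point"],.076))
```

```text
0.89 [0.4493 0.0717 0.076 ]
```

View pics/side1.png

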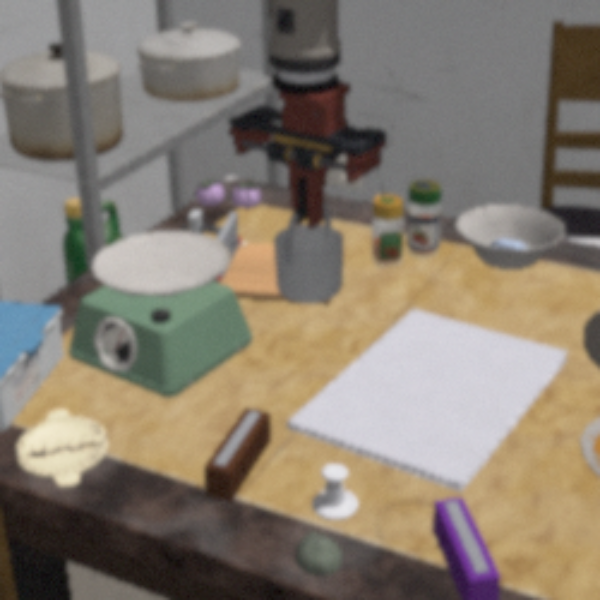

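The canister hangs upright over clear table between the scale and the paper. Lowering it.

Request:
play_rows(rows=[[[0,0,8],0,0],[[0,0,15],0,0],[[0,0,15],0,0],[[0,0,15],0,0],[[0,0,10],0,0],[[0,0,6],0,0],[[0,0,3],0,0],[[0,0,2],0,0],[[0,0,1],0,0],[[0,0,1],0,0],[[0,0,0],0,0]])

```text
clock: 9.4
ee_pos: [0.4501, 0.0699, 0.0898]
ee_rot: [0.829, 0.559, 0.0, 0.0]
ft_force: [0.3, -0.9, -2.3]
width: 0.0121
grip_force: 30.0
```

Request:
play_rows(rows=[[[0,0,0.5],0,0],[[0,0,0.5],0,0],[[0,0,0],0,0]])

```text
clock: 9.78
ee_pos: [0.4503, 0.0702, 0.0896]
ee_rot: [0.829, 0.559, 0.0, -0.0]
ft_force: [-3.6, 0.1, 9.1]
width: 0.012
grip_force: 30.0
```

Contact with the table, so I'll open the gripper.

Request:
play_rows(rows=[[[0,0,0],0,0.25],[[0,0,0],0,0.4],[[0,0,0],0,0.6],[[0,0,0],0,0.7],[[0,0,0],0,0.7],[[0,0,0],0,0.7],[[0,0,0],0,0.7],[[0,0,0],0,0.7]])

```text
clock: 10.78
ee_pos: [0.45, 0.0699, 0.0887]
ee_rot: [0.829, 0.559, 0.0, -0.0]
ft_force: [0.4, -0.7, -0.2]
width: 0.0616
grip_force: 0.0
```

Request:
play_rows(rows=[[[0,0,-10],0,0.7],[[0,0,-25],0,0.7],[[0,0,-40],0,0.7],[[0,0,-40],0,0.7],[[0,0,-30],0,0.7],[[0,0,-15],0,0.7],[[0,0,0],0,0.7]])

```text
clock: 11.65
ee_pos: [0.4504, 0.0701, 0.2494]
ee_rot: [0.829, 0.559, 0.001, 0.0]
ft_force: [-0.2, -0.5, -0.1]
width: 0.0615
grip_force: 0.0
```

Request:
play_rows(rows=[[[20,-7,0],0,0.8],[[40,-13,0],0,0.8],[[45,-15,0],0,0.8],[[45,-15,0],0,0.8],[[45,-15,0],0,0.8],[[40,-13,0],0,0.8],[[22,-7,0],0,0.8],[[0,0,0],0,0.8],[[0,0,0],0,0.8]])

```text
clock: 12.78
ee_pos: [0.4679, 0.3379, 0.2481]
ee_rot: [0.83, 0.558, -0.001, 0.001]
ft_force: [0.2, -0.6, 0.3]
width: 0.0705
grip_force: 0.0
```

```bash
cat > bar.py <<'E'
from h import *
np.set_printoptions(precision=4,suppress=True)
import sys
s,c=cam("wrist");save(s,sys.argv[1]);st=readout.get_state()
print(st["clock"],st["ee_pos"],"tool yaw",np.degrees(np.arctan2(*R.from_quat(st["ee_rot"]).as_matrix()[[1,0],0])))
for d in nets.regions_of("bar","wrist"):
    m=d["pixels"].astype(np.uint8);cs,_=cv2.findContours(m,0,2);k=max(cs,key=cv2.contourArea)
    b=cv2.boxPoints(cv2.minAreaRect(k));print("region",d["confidence"],d["point"],b.tolist(),s["color"][d["pixels"]].mean(0))
z0=float(sys.argv[2])
for d in nets.place_of("bar","wrist"): print("origin",d["confidence"],d["point"],at_z(c,d["point"],z0))
# steel strip on top: bright low-saturation pixels inside region
hsv=cv2.cvtColor(s["color"],cv2.COLOR_RGB2HSV)
for d in nets.regions_of("bar","wrist"):
    m=cv2.erode(d["pixels"].astype(np.uint8),np.ones((3,3)))>0
    t=m&(hsv[:,:,1]<60)&(hsv[:,:,2]>80)
    ys,xs=np.nonzero(t)
    if len(xs)<30: continue
    P=np.array([at_z(c,p,z0+.04)[:2] for p in zip(xs,ys)],np.float32)
    (cx,cy),(w,h),a=cv2.minAreaRect(P);mu=P.mean(0);wv,v=np.linalg.eigh(np.cov((P-mu).T))
    print("strip",len(xs),(cx,cy),(w,h),"dir",np.degrees(np.arctan2(v[1,1],v[0,1])))
E
python3 bar.py wrist3.png 0
```

```text
12.825 [0.468  0.3379 0.2484] tool yaw 67.86064717782901
region 0.8 [321.1, 168.7] [[294.4230651855469, 125.8846206665039], [321.4153747558594, 118.52307891845703], [347.8384704589844, 215.40768432617188], [320.8461608886719, 222.76922607421875]] [116.5378  92.4938  83.0734]
region 0.58 [82.9, 163.5] [[28.122356414794922, 142.8494110107422], [54.183528900146484, 110.77412414550781], [144.76234436035156, 184.36940002441406], [118.701171875, 216.44468688964844]] [ 99.6121  64.3836 124.1947]
origin 0.91 [97.5, 162.5] [0.2235 0.4366 0.    ]
origin 0.63 [321.4, 166.5] [0.4696 0.3313 0.    ]
strip 996 (0.4688512682914734, 0.33137357234954834) (0.09626356512308121, 0.012571384198963642) dir 82.59951675128804
strip 949 (0.22616006433963776, 0.4356476664543152) (0.011912330985069275, 0.09558813273906708) dir 112.5667031857417
```

View pics/wrist3.png

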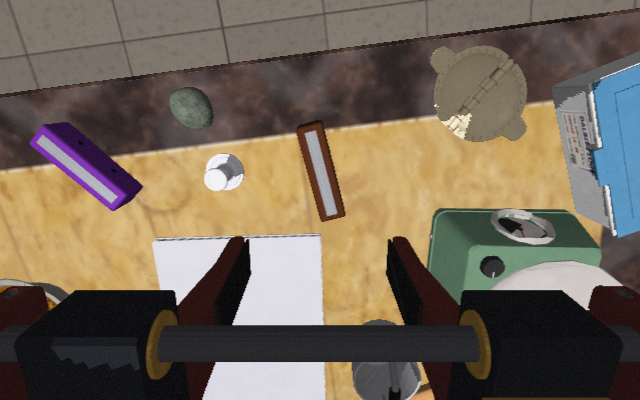

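The dark brown bar with the steel strip is at (320,170) and the purple look-alike at (85,165). The stamp is at (224,172), and the scale corner at about (433,210).

Run:
```python
from h import *
s,c=cam("wrist");st=readout.get_state()
for z in (0,.05,.1): print(z,at_z(c,(433,208),z),at_z(c,(429,280),z))
print(st["joint_pos"])
RM=R.from_quat(st["ee_rot"]).as_matrix();print((np.array([.4688,.3312,.2484])-st["ee_pos"])@RM)
```

```text
0 [0.57912885 0.23101565 0.        ] [0.54523408 0.13546748 0.        ]
0.05 [0.56928018 0.25327289 0.05      ] [0.53951279 0.16935967 0.05      ]
0.1 [0.55943151 0.27553013 0.1       ] [0.5337915  0.20325185 0.1       ]
[-0.62155502  0.29921702 -0.14084124  1.75653586  0.04713595  1.08885714
 -1.16360734]
[-0.00682373  0.00381225  0.00052355]
```

Request:
play_rows(rows=[[[-7,4,20],0,0.8],[[0,0,35],-7.5,0.8],[[0,0,40],-7.3,0.8],[[0,0,35],0,0.8],[[0,0,20],0,0.8],[[0,0,0],0,0.8],[[0,0,0],0,0.8]])

```text
clock: 13.9
ee_pos: [0.4693, 0.3323, 0.0997]
ee_rot: [0.75, 0.661, 0.001, 0.0]
ft_force: [0.2, -0.6, 0.3]
width: 0.0701
grip_force: 0.0
```

```bash
python3 bar.py wrist4.png 0
```

```text
13.95 [0.4694 0.3325 0.1   ] tool yaw 82.78397656309728
region 0.94 [10.8, 151.3] [[-1.8369703053475314e-15, 119.0], [33.0, 119.0], [33.0, 179.0], [0.0, 179.0]] [54.7506 27.8044 64.7531]
region 0.68 [317.2, 208.3] [[296.0, 130.0], [341.0, 130.0], [341.0, 287.0], [296.0, 287.0]] [82.5409 65.122  57.8695]
origin 0.92 [319.3, 202.5] [0.47   0.3295 0.    ]
origin 0.34 [141.1, 53.9] [0.3602 0.4531 0.    ]
strip 2261 (0.46884581446647644, 0.3314916789531708) (0.09496897459030151, 0.01221414189785719) dir 82.51750071394584
```

Consistent. Descending to TCP z of about 0.012 and gripping.

Request:
play_rows(rows=[[[-1,0,25],0,0.8],[[0,0,30],0,0.8],[[0,0,20],0,0.8],[[0,0,10],0,0.8],[[0,0,3],0,0.8],[[0,0,0],0,0],[[0,0,0],0,0],[[0,0,0],0,0],[[0,0,0],0,0],[[0,0,0],0,0],[[0,0,0],0,0]], squeeze=25)

```text
clock: 15.48
ee_pos: [0.4686, 0.3312, 0.0109]
ee_rot: [0.75, 0.661, 0.0, 0.0]
ft_force: [-0.2, -0.5, 3.6]
width: 0.0297
grip_force: 25.0
```

Request:
play_rows(rows=[[[0,0,0],0,0],[[0,0,0],0,0],[[0,0,-10],0,0],[[0,0,-30],0,0],[[0,0,-40],0,0],[[0,0,-40],0,0],[[0,0,-40],0,0],[[0,0,-30],0,0],[[0,0,-15],0,0],[[0,0,0],0,0]])

```text
clock: 16.73
ee_pos: [0.4686, 0.3312, 0.2161]
ee_rot: [0.75, 0.661, 0.001, 0.0]
ft_force: [-0.7, 0.6, -2.6]
width: 0.0297
grip_force: 25.0
```

Request:
play_rows(rows=[[[-20,6,0],0,0],[[-40,11,0],0,0],[[-48,14,0],0,0],[[-50,14,0],0,0],[[-50,14,0],0,0],[[-50,14,0],0,0],[[-50,14,0],0,0],[[-50,14,0],0,0],[[-48,14,0],0,0],[[-40,12,0],0,0],[[-20,6,0],0,0],[[0,0,0],-10.3,0]])

```text
clock: 18.23
ee_pos: [0.5399, -0.1518, 0.2139]
ee_rot: [0.688, 0.726, -0.002, -0.001]
ft_force: [-0.4, -0.2, -1.6]
width: 0.03
grip_force: 25.0
```

Request:
play_rows(rows=[[[0,0,0],0,0],[[0,0,0],0,0]])

```text
clock: 18.48
ee_pos: [0.5411, -0.1482, 0.2148]
ee_rot: [0.689, 0.725, -0.0, -0.001]
ft_force: [0.3, 0.1, -0.8]
width: 0.0299
grip_force: 25.0
```

Run:
```python
from h import *
np.set_printoptions(precision=4,suppress=True)
s,c=cam("wrist");save(s,"wrist5.png");st=readout.get_state()
print(st["ee_pos"],"yaw",np.degrees(np.arctan2(*R.from_quat(st["ee_rot"]).as_matrix()[[1,0],0])))
import pickle;pickle.dump(c,open("c5.pkl","wb"))
for q,z in [("jig",0),("plate_face",.014),("bar",.2)]:
    for d in nets.place_of(q,"wrist")[:2]: print(q,d["confidence"],d["point"],at_z(c,d["point"],z))
```

```text
[ 0.5414 -0.148   0.2151] yaw 92.95185060149974
jig 0.63 [313.9, 122.5] [ 0.5337 -0.0989  0.    ]
plate_face 0.89 [379.7, 126.5] [ 0.6015 -0.0983  0.014 ]
plate_face 0.4 [309.6, 122.1] [ 0.5295 -0.0975  0.014 ]
bar 0.65 [316.4, 247.6] [ 0.5402 -0.1501  0.2   ]
```

View pics/wrist5.png

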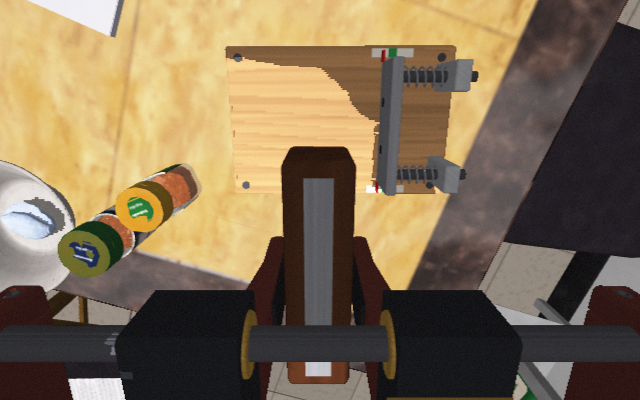

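The board is square in this view, with corners at (226,46), (455,45), (236,193) and (448,193), and the bar hangs straight.

Run:
```python
from h import *
import pickle
np.set_printoptions(precision=4,suppress=True)
c=pickle.load(open("c5.pkl","rb"))
K=np.array([at_z(c,p,.014)[:2] for p in [(226,46),(455,45),(448,193),(236,193)]])
L=np.array([[-.0825,.075],[.142,.075],[.142,-.075],[-.0825,-.075]])
mk,ml=K.mean(0),L.mean(0);H=(L-ml).T@(K-mk);U,S,V=np.linalg.svd(H);Rt=V.T@U.T
th=np.degrees(np.arctan2(Rt[1,0],Rt[0,0]));o=mk-Rt@ml
print(K,"yaw",th,"origin",o,"face",o+Rt@[.07,0],"res",(L-ml)@Rt.T+mk-K)
st=readout.get_state();RM=R.from_quat(st["ee_rot"]).as_matrix()
t=np.r_[o+Rt@[.012,0],st["ee_pos"][2]];print("target",t,"tool shift mm",1e3*(t-st["ee_pos"])@RM)
```

```text
[[ 0.446  -0.03  ]
 [ 0.6657 -0.0179]
 [ 0.6828 -0.1652]
 [ 0.4529 -0.1771]] yaw 3.526462707698267 origin [ 0.5322 -0.0994] face [ 0.602  -0.0951] res [[-0.0008  0.0004]
 [ 0.0035  0.0022]
 [-0.0043 -0.0003]
 [ 0.0016 -0.0023]]
target [ 0.5441 -0.0986  0.2156] tool shift mm [48.855   4.8775  0.0004]
```

Request:
play_rows(rows=[[[15,2,0],-0.3,0],[[20,2,0],0,0],[[15,1,20],0,0],[[0,0,35],0,0],[[0,0,40],0,0],[[0,0,35],0,0],[[0,0,25],0,0],[[0,0,15],0,0],[[0,0,10],0,0],[[0,0,5],0,0],[[0,0,0],0,0]])

```text
clock: 20.05
ee_pos: [0.5444, -0.0977, 0.0309]
ee_rot: [0.686, 0.728, 0.0, 0.0]
ft_force: [-0.7, 0.3, -1.4]
width: 0.0298
grip_force: 25.0
```

Request:
play_rows(rows=[[[0,0,2],0,0],[[0,0,1.5],0,0],[[0,0,1.5],0,0],[[0,0,0.5],0,0],[[0,0,0],0,0]])

```text
clock: 20.68
ee_pos: [0.5441, -0.0977, 0.0251]
ee_rot: [0.686, 0.728, 0.0, -0.0]
ft_force: [0.7, 0.5, -2.3]
width: 0.0297
grip_force: 25.0
```

Request:
play_rows(rows=[[[0,0,0.5],0,0],[[0,0,0.3],0,0],[[0,0,0],0,0],[[0,0,0],0,0.6],[[0,0,0],0,0.6],[[0,0,0],0,0.6],[[0,0,0],0,0.6],[[0,0,0],0,0.6]])

```text
clock: 21.68
ee_pos: [0.5441, -0.0977, 0.0243]
ee_rot: [0.686, 0.728, 0.0, -0.0]
ft_force: [0.1, -0.3, 0.5]
width: 0.0527
grip_force: 0.0
```

Request:
play_rows(rows=[[[0,0,-15],0,0.6],[[0,0,-35],0,0.6],[[0,0,-40],0,0.6],[[0,0,-35],0,0.6],[[0,0,-20],0,0.6],[[0,0,0],0,0.6],[[0,0,0],0,0.6]])

```text
clock: 22.55
ee_pos: [0.5436, -0.0976, 0.1689]
ee_rot: [0.686, 0.728, -0.0, -0.0]
ft_force: [-0.4, -0.3, 0.4]
width: 0.0527
grip_force: 0.0
```

```bash
python3 bar.py wrist6.png 0.014; python3 -c "
from h import *;print(readout.get_state()['joint_pos'])"
```

```text
22.6 [ 0.5434 -0.0976  0.1685] tool yaw 93.40150317290953
region 0.62 [319.1, 185.9] [[301.0, 122.0], [338.0, 122.0], [338.0, 253.0], [301.0, 253.0]] [113.7842  89.6652  80.1793]
origin 0.56 [319.9, 182.2] [ 0.5452 -0.0979  0.014 ]
strip 1688 (0.5438975691795349, -0.09714478999376297) (0.012195892632007599, 0.09566838294267654) dir 93.49258565712567
[ 0.05922755  0.33767288  0.00683769  1.90552637 -0.00292707  0.90021692
  0.1268939 ]
```

View pics/wrist6.png

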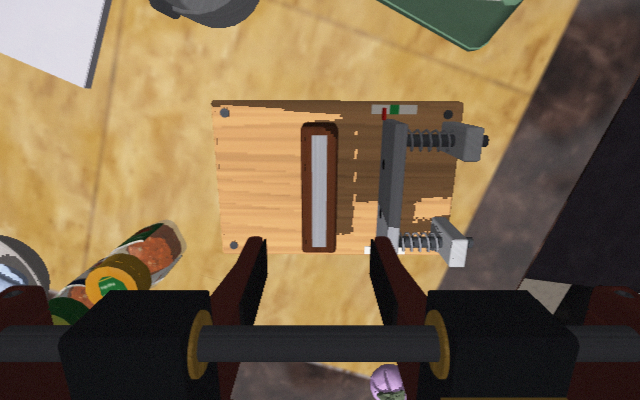

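The bar lies flat and parallel on the bed, centred on the plate (both span rows 121–252). I'll check the bottle position before turning the hand.

Run:
```python
from h import *
import pickle
c5=pickle.load(open("c5.pkl","rb"));s,c=cam("wrist")
print("cap yellow",tri([(c5,(146,206)),(c,(111,287))]), "green", tri([(c5,(90,246)),(c,(62,310))]))
print("bottle foot",at_z(c,(165,235),0))
```

```text
cap yellow [ 0.39710651 -0.16380309  0.10483277] green [ 0.29817891 -0.23864391  0.0338092 ]
bottle foot [ 0.38965115 -0.16684204  0.        ]
```

Request:
play_rows(rows=[[[0,0,0],10,0.6],[[0,0,0],10,0.6],[[0,0,0],10,0.6],[[0,0,0],10,0.6],[[0,0,0],10,0.6],[[0,0,0],10,0.6],[[0,0,0],10,0.6],[[0,0,0],10,0.6],[[0,0,0],10,0.6],[[0,0,0],0,0.6],[[0,0,0],0,0.6]])

```text
clock: 24.18
ee_pos: [0.544, -0.0976, 0.1691]
ee_rot: [1.0, 0.031, -0.0, 0.0]
ft_force: [0.8, -0.5, 0.0]
width: 0.0527
grip_force: 0.0
```

Request:
play_rows(rows=[[[-15,0,0],0,0.6],[[-25,0,0],0,0.6],[[-12,0,0],0,0.6],[[0,0,25],0,0.6],[[0,0,40],0,0.6],[[0,0,40],0,0.6],[[0,0,25],0,0.6],[[0,0,12],0,0.6],[[0,0,6],0,0.6],[[0,0,0],0,0.6],[[0,0,0],0,0.6]])

```text
clock: 25.55
ee_pos: [0.4929, -0.1009, 0.0222]
ee_rot: [1.0, 0.03, 0.001, 0.0]
ft_force: [-0.5, 0.3, -0.4]
width: 0.0527
grip_force: 0.0
```

Request:
play_rows(rows=[[[8,0,0],0,0.6],[[10,0,0],0,0.6],[[6,0,0],0,0.6],[[5,0,0],0,0.6],[[5,0,0],0,0.6],[[5,0,0],0,0.6],[[5,0,0],0,0.6],[[5,0,0],0,0.6],[[5,0,0],0,0.6],[[4,0,0],0,0.6],[[0,0,0],0,0.6],[[0,0,0],0,0.6]])

```text
clock: 27.05
ee_pos: [0.5503, -0.0974, 0.0215]
ee_rot: [1.0, 0.03, 0.0, 0.0]
ft_force: [-0.1, 0.0, 0.2]
width: 0.0524
grip_force: 0.0
```

Request:
play_rows(rows=[[[2,0,0],0,0.6],[[2,0,0],0,0.6],[[2,0,0],0,0.6],[[2,0,0],0,0.6],[[2,0,0],0,0.6],[[2,0,0],0,0.6],[[0,0,0],0,0.6]])

```text
clock: 27.92
ee_pos: [0.5609, -0.0967, 0.0212]
ee_rot: [1.0, 0.029, -0.001, -0.0]
ft_force: [-5.7, -0.1, 5.4]
width: 0.0527
grip_force: 2.7
```

```bash
python3 bar.py wrist7.png 0.014
```

```text
27.975 [ 0.5608 -0.0967  0.0211] tool yaw 3.363446391300637
origin 0.86 [318.6, 205.1] [ 0.5863 -0.0954  0.014 ]
```

View pics/wrist7.png

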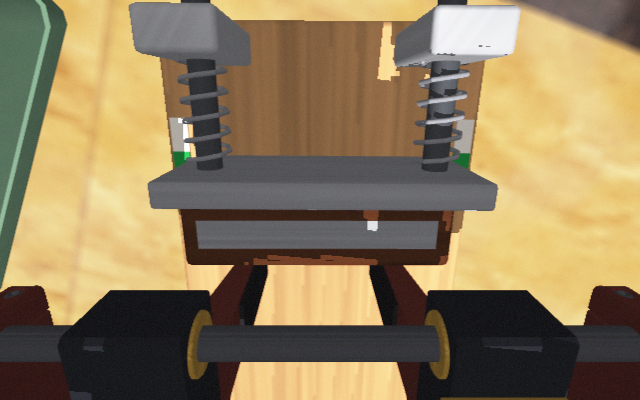

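The bar is flush on the plate and centred (bar columns 181–456, plate 148–497), with the push at 5.7 N. I'll add about 4.5 mm.

Request:
play_rows(rows=[[[1.2,0,-0.3],0,0.6],[[1.2,0,-0.2],0,0.6],[[1,0,0],0,0.6],[[0,0,0],0,0.6],[[0,0,0],0,0.6]])

```text
clock: 28.75
ee_pos: [0.5629, -0.0964, 0.0212]
ee_rot: [1.0, 0.029, -0.002, -0.0]
ft_force: [-8.0, 0.5, 3.4]
width: 0.0527
grip_force: 3.7
```

Request:
play_rows(rows=[[[1.2,0,-0.2],0,0.6],[[1.2,0,-0.1],0,0.6],[[0,0,0],0,0.6],[[0,0,0],0,0.6],[[0,0,0],0,0.6]])

```text
clock: 29.38
ee_pos: [0.5647, -0.0963, 0.0212]
ee_rot: [1.0, 0.029, -0.003, -0.0]
ft_force: [-8.2, 0.4, 2.9]
width: 0.0524
grip_force: 4.1
```

Run:
```python
from h import *
s,c=cam("wrist");im=s["color"][100:280,120:520,::-1];cv2.imwrite("pics/w8.png",cv2.resize(im,(800,360)))
```

```text
(no output)
```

View pics/w8.png

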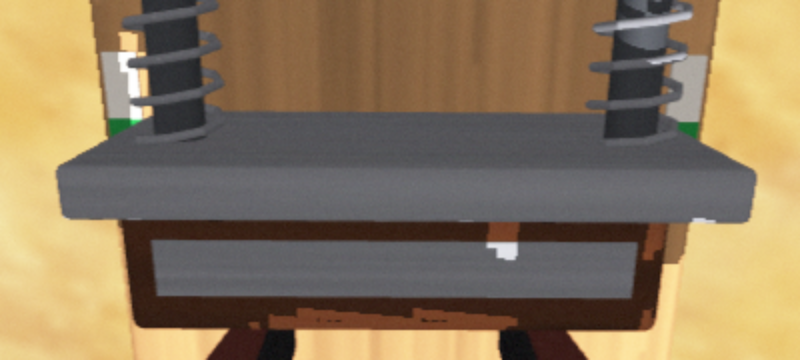

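The bar is flush and level on the plate, and the green marks sit just at the plate. I'll hold and read the force.

Request:
play_rows(rows=[[[0,0,0],0,0.6],[[0,0,0],0,0.6],[[0,0,0],0,0.6],[[0,0,0],0,0.6],[[0,0,0],0,0.6],[[0,0,0],0,0.6],[[0,0,0],0,0.6],[[0,0,0],0,0.6]])

```text
clock: 30.42
ee_pos: [0.5647, -0.0963, 0.0213]
ee_rot: [1.0, 0.029, -0.003, -0.0]
ft_force: [-8.5, 0.9, 2.9]
width: 0.0527
grip_force: 4.1
```

Run:
```python
from h import *
F=[]
for i in range(10):
    cam("side" if i%2 else "wrist");F.append(readout.get_state()["ft_force"])
print(np.mean(F,0),np.std(F,0),readout.get_state()["ee_pos"])
```

```text
[-8.04884076  0.34747806  2.81428007] [0.36709065 0.36687128 0.49942379] [ 0.5647193  -0.09626756  0.02124176]
```

Request:
play_rows(rows=[[[1,0,-0.2],0,0.6],[[1,0,-0.2],0,0.6],[[0.5,0,0],0,0.6],[[0,0,0],0,0.6],[[0,0,0],0,0.6],[[0,0,0],0,0.6],[[0,0,0],0,0.6],[[0,0,0],0,0.6]])

```text
clock: 31.92
ee_pos: [0.5661, -0.0962, 0.0213]
ee_rot: [1.0, 0.029, -0.004, -0.001]
ft_force: [-9.9, 0.4, 3.3]
width: 0.0528
grip_force: 5.0
```

Run:
```python
from h import *
import pickle
np.set_printoptions(precision=4,suppress=True)
F=[]
for i in range(8):
    s,c=cam("side" if i%2 else "wrist");F.append(readout.get_state()["ft_force"])
    if i==6: im,cw=s["color"],c
print(np.mean(F,0),readout.get_state()["ee_pos"],readout.get_state()["ee_rot"])
cv2.imwrite("pics/w9.png",im[:,:,::-1])
# plate front top edge: now (gray/brown boundary), vs at rest in wrist5
g=im[:,300,:].astype(int)
print([(y,g[y].tolist()) for y in range(145,220,4)])
c5=pickle.load(open("c5.pkl","rb"));i5=cv2.imread("pics/wrist5.png")[:,:,::-1]
print([(x,i5[125,x].tolist()) for x in range(370,412,2)])
for q in ("plate_face","bar"): print(q,[(d["confidence"],d["point"],at_z(cw,d["point"],.014)) for d in nets.place_of(q,"wrist")[:2]])
for q,z in (("canister",0),): print(q,[(d["confidence"],at_z(c,d["point"],z)) for d in nets.place_of(q,"side")[:2]])
```

```text
[-9.6839  0.317   2.783 ] [ 0.5661 -0.0962  0.0213] [ 0.9996  0.0289 -0.004  -0.0006]
[(145, [129, 94, 64]), (149, [129, 95, 62]), (153, [129, 93, 62]), (157, [82, 82, 86]), (161, [87, 85, 89]), (165, [83, 83, 87]), (169, [84, 85, 89]), (173, [84, 86, 88]), (177, [81, 81, 86]), (181, [80, 83, 86]), (185, [103, 101, 109]), (189, [106, 108, 113]), (193, [108, 108, 114]), (197, [107, 107, 110]), (201, [104, 105, 109]), (205, [98, 98, 103]), (209, [99, 99, 104]), (213, [51, 29, 15]), (217, [53, 31, 17])]
[(370, [239, 195, 130]), (372, [240, 197, 131]), (374, [239, 195, 129]), (376, [214, 162, 105]), (378, [115, 88, 68]), (380, [68, 69, 71]), (382, [64, 68, 70]), (384, [72, 71, 74]), (386, [70, 72, 72]), (388, [72, 70, 75]), (390, [97, 96, 100]), (392, [95, 94, 101]), (394, [97, 99, 105]), (396, [100, 100, 104]), (398, [100, 100, 105]), (400, [109, 92, 83]), (402, [125, 92, 61]), (404, [127, 94, 63]), (406, [128, 92, 62]), (408, [126, 90, 58]), (410, [122, 88, 55])]
plate_face [(0.8, [322.4, 174.8], array([ 0.6075, -0.0959,  0.014 ]))]
bar [(0.6, [318.6, 202.7], array([ 0.5928, -0.0949,  0.014 ]))]
canister [(0.85, array([0.4561, 0.0664, 0.    ]))]
```

Run:
```python
from h import *
import pickle
np.set_printoptions(precision=4,suppress=True)
c5=pickle.load(open("c5.pkl","rb"));s,cw=cam("wrist")
a=np.radians(3.4);u=np.array([np.cos(a),np.sin(a)])
o=np.array([.5322,-.0994])
for n,c,P in (("rest front/rear",c5,[(389,125),(399.7,125)]),("now front/rear",cw,[(300,211.5),(300,184)])):
    print(n,[float((at_z(c,p,.07)[:2]-o)@u) for p in P])
print("rest front bottom",float((at_z(c5,(378.3,125),.014)[:2]-o)@u),"rear bottom now",float((at_z(cw,(300,156),.014)[:2]-o)@u)-.01)
```

```text
rest front/rear [0.06760295099882574, 0.07686699136535183]
now front/rear [0.07599581918313353, 0.08575911942566347]
rest front bottom 0.0677199652176896 rear bottom now 0.07480700820678825
```

Plate displacement measures about 8.5 mm in the pictures and the force is 9.7 N. A small nudge towards 10 mm, then hold.

Request:
play_rows(rows=[[[0.8,0,-0.1],0,0.6],[[0,0,0],0,0.6],[[0,0,0],0,0.6],[[0,0,0],0,0.6],[[0,0,0],0,0.6],[[0,0,0],0,0.6],[[0,0,0],0,0.6],[[0,0,0],0,0.6],[[0,0,0],0,0.6],[[0,0,0],0,0.6],[[0,0,0],0,0.6],[[0,0,0],0,0.6]])

```text
clock: 34.02
ee_pos: [0.5668, -0.0961, 0.0213]
ee_rot: [1.0, 0.029, -0.004, -0.001]
ft_force: [-10.6, 0.1, 2.3]
width: 0.0527
grip_force: 5.0
```

Request:
play_rows(rows=[[[0,0,0],0,0.6],[[0,0,0],0,0.6],[[0,0,0],0,0.6],[[0,0,0],0,0.6],[[0,0,0],0,0.6],[[0,0,0],0,0.6],[[0,0,0],0,0.6],[[0,0,0],0,0.6],[[0,0,0],0,0.6],[[0,0,0],0,0.6],[[0,0,0],0,0.6],[[0,0,0],0,0.6]])

```text
clock: 35.52
ee_pos: [0.5667, -0.0962, 0.0213]
ee_rot: [1.0, 0.029, -0.004, -0.001]
ft_force: [-10.2, 0.8, 2.4]
width: 0.0528
grip_force: 5.0
```

Run:
```python
from h import *
s,c=cam("side");cv2.imwrite("pics/side2.png",cv2.resize(s["color"][120:280,220:380,::-1],(600,600)))
```

```text
(no output)
```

View pics/side2.png

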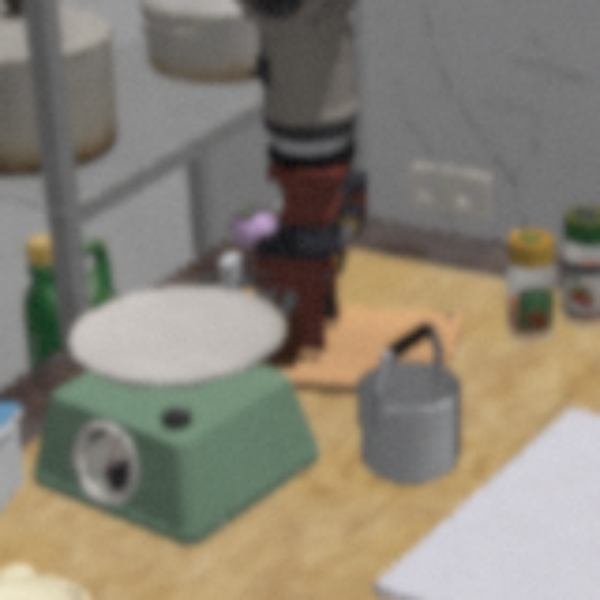

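The canister stands upright and clear of the jig. The push has stayed near 10 N for more than 3 s, so I'm handing in.

```bash
python3 -c "
from bench import workorder
print(workorder.sign_off())"
```

```text
the job is handed in; nothing more can be done
None
```

The canister stands upright on the table beside the jig, and the arm is still holding the bar flat and centred against the plate at about 10 N. The job is handed in at about 36 s on the robot's clock, and the sign-off gave no verdict. The plate was pushed back about 9 mm, judged from the pictures and the force reading because the plate hid the pointers in the last views.

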